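Lower the lift stage under the red cap by its release lever

ROBOT

A 6-joint arm with a two-finger parallel gripper is mounted at the origin on a cart in front of the work surface, level with it; the furniture and walls round the work are solid. World frame = base frame: x ahead of the robot, y to its left, z up, the work surface at z = 0. Lengths are in m, angles in degrees, forces in N, time in s.
With the tool pointing down it reaches from about 0.4 to 0.825 m from the base axis. Payload 7 kg.
Tool frame: the origin (TCP) lies on the centre line of the jaws, within the pads' length; the fingertips stand 22 mm ahead of it and the grasp point (between the pads) lies 3 mm ahead of it; z points along the fingers, y is the line along which they close (so a half turn about z gives the same grasp; the last joint's range is limited). The gripper opens to 88 mm and grips with 3 to 60 N. Pads are 19 mm wide; open, the fingers measure 130 mm over their backs; the gripper's body (78 mm by 193 mm) begins 47 mm behind the grasp point.
Start: joints at [92.939, 20.546, 0.682, 0, -70.136, -16.507], TCP at [0.158, 0.656, 0.249] pointing down, gripper open.
Joint ranges: [-176.03, 176.03], [-82.01, 121.73], [-58.28, 71.71], [-173.87, 95.51], [-174.79, -0.11], [-173.66, 173.66]. Speed limits (degrees/s): [136.94, 136.94, 172.46, 180, 180, 180].

INTERFACE

Orientations are given as [roll, pitch, yaw] about the fixed x, y, z axes, in that order (R = Rz(yaw) Ry(pitch) Rx(roll)).
In Python, from plant import get_state, cams, r gives the robot as it stands.
- The arm moves only by the tool apply_moves, never from a script. Its argument "targets" is a list of rows, each an object with "dp": the shift along the world's x, y, z in m, a list of three; "yaw": the turn about the world's z in degrees. In form: [{"dp": [x, y, z], "yaw": yaw}, ...]. A call has 1 to 20 rows; each row is the pose to reach, as a shift and turn from the pose commanded when the call began; what a row does not reach only later rows make up. A row lasts 1/12 s, in which the tool goes at most 41.7 mm and 7.16 degrees, less where a joint would pass 70% of its speed; a pose out of reach is approached as far as the arm can. A call with a gripper value outside its range is refused whole. "grip" is the gripper command: -1 is fully open, 1 is shut, values between are in proportion, set as the call begins (left out, the last holds). The fingers move at their own pace and stop on an object; "squeeze" is the grip in N (left out, the last holds). Time passes only in rows, so rows that repeat a pose let the fingers close. It gives the time, the measured TCP pose, the force, the opening and the grip force at its end, in the units of the state.
- get_state(): the state, without advancing time (a new reading comes with each control period).
- cams.capture(name): name is "scene" or "top" or "wrist"; returns a dict with "image" (420x560x3 uint8, red, green, blue), "range_z" (420x560 float32, m along the optical axis (not along the pixel's ray), 0 where there is no reading), "fx", "fy", "cx", "cy" (pixels), "R" (3x3) and "t" (3): a world point X has camera coordinates R X + t; the wrist camera has in their place "T_tool_cam" (4x4, takes a point from camera to tool coordinates, whose origin is the TCP and whose axes are the flange's). Camera axes: x right, y down, z forward; pixel columns grow to the right and rows downward; lengths in m; the calibration is good to about 2 mm. A picture is of the moment at which its call begins: read the wrist's pose just before it.
- r.close_job(): hands the job in; it is judged then, once.
The state is a dict: "time_s": time; "joints": joint angles; "qd": joint speeds; "joint_torque": joint torques, N m; "tcp_pos": TCP position; "eef_rot": TCP orientation; "contact_force": force on the tool from outside, world axes, zero at the start; "moment": the same for the moment, N m; "gripper_width": finger opening in m; "gripper_force": force on a finger pad.
Only numpy, scipy, OpenCV 4.12 (cv2) and the standard library are available. Lean on these libraries where they do the work, as an engineer would, in place of code of your own. Each camera call takes 0.05 s, during which the arm holds its last target. There are 200 camera calls.

TASK

The red cap has to be brought down out of laser focus. Squeeze in the yellow release button in the lever grip of the small lift stage that carries the red cap and, keeping it squeezed, swing that lever all the way down to its stop; then let go so that the button springs out and the lever stays locked at the bottom. Leave the lever of the other stage, which carries the black cap, alone.

Things in the scene. Friction and masses are not known exactly. Their poses are not given: they have to be found in the camera images.
- red_grip (a point): Centre of the lever grip of the lift stage carrying the red cap (86 mm wide). Black bar 78 mm long, 20 wide (y), 24 thick (z). -x: along the handle to its free end (towards the robot; up while raised); y: level, across the grip. Hinge axis: parallel to y, 108 mm away along +x, 58 mm above the desk. Raised, only the stage's 12 mm high base is near; the table and cap lie beyond the hinge.
- red_lever (a joint): Swing in rad: 0 raised (handle 1.0 rad above level), grows downwards to the stop at 1.0 (handle level, grip centre 58 mm above the desk). Button out: free from 0 to about 0.22, then blocked; a notch half-way (0.48 to 0.65) catches it too, and it locks down only beyond about 0.92. Friction holds it where it is left; about 3 N at the grip swings it. The table sinks 27 mm with it.
- red_button (a joint): Travel in m of the yellow button (34 mm along the handle, 18 high), 0 out to 0.010 fully in. It stands 11 mm proud of the grip's +y side at red_grip: 31 mm over grip and button, 21 mm with it in; jaws closing along y squeeze it. Frees the lever beyond about 0.004. Spring: 3 N out, 7 N in. Let go half-way down, the lever stops there.
- black_grip (a point): Centre of the grip of the other, identical stage's lever, the stage carrying the black cap with a pale ring; axes and sizes as for red_grip. This lever is to stay as it is.

How it is judged (in metres and radians):
On the way:
1. the red cap's lever is on its way down with its button squeezed in (value of joint red_button above 0.003 m and value of joint red_lever between 0.35 and 0.88 rad).
At the end, for the whole second after the job is handed in: The red cap's lever is within 0.1 rad (6 degrees) of its bottom stop and at rest, its button has sprung out again (less than 3 mm in), and the black cap's lever grip is within 20 mm of where it was (value of joint red_lever above 0.9 rad and value of joint red_button below 0.003 m and velocity of joint red_lever between -0.05 and 0.05 rad/s and distance of black_grip from where it was at the start of the episode below 0.02 m); the robot touches nothing.
It fails at once if the black cap's lever is moved by 20 mm or more at its grip (distance of black_grip from where it was at the start of the episode above 0.02 m).
It also fails if it takes over 29 s, if anything falls off the work surface, if the arm or the gripper's body presses on something with over 40 N, if the wrist force passes 120 N, or if a joint passes its speed limit or range.

## Working session

There is one attempt and no reset: what is moved stays moved. The work goes in short steps, Python scripts to look and compute and a tool call to move; the robot and the scene stay as the last step left them, time stands still between calls to the robot, and variables do not carry over. Pictures are saved under pics/ and viewed, at most 10 in all, crops included, and the job is handed in when it is done.

Besides the shell and the picture viewer there is one more tool, called as name(argument=value, ...), one argument or row to a line, values as JSON. apply_moves: Moves the arm, as the interface text tells. Its arguments: {"type":"object","properties":{"targets":{"type":"array","items":{"type":"object","properties":{"dp":{"type":"array","items":{"type":"number"}},"yaw":{"type":"number"}}}},"grip":{"type":"number"},"squeeze":{"type":"number"}},"required":["targets"]}

```bash
mkdir -p pics; cat > h.py <<'E'
import numpy as np,cv2
from plant import get_state,cams,r
def cap(n,f):
    c=cams.capture(n); cv2.imwrite('pics/'+f,c['image'][:,:,::-1]); np.savez('pics/'+f+'.npz',**c); return c
def pts(c):
    z=c['range_z'];v,u=np.mgrid[:z.shape[0],:z.shape[1]]
    P=np.stack([(u-c['cx'])/c['fx']*z,(v-c['cy'])/c['fy']*z,z],-1)
    return (P-c['t'])@c['R']
E
python3 - <<'E'
from h import *
s=get_state();print(s['time_s'],s['tcp_pos'],s['eef_rot'],s['gripper_width'],s['contact_force'])
for n in('scene','top'):
    c=cap(n,n+'1.png');P=pts(c)
    hsv=cv2.cvtColor(c['image'],cv2.COLOR_RGB2HSV)
    for k,lo,hi in(('red',(0,130,60),(8,255,255)),('red2',(172,130,60),(180,255,255)),('yel',(20,130,80),(35,255,255))):
        m=cv2.inRange(hsv,lo,hi);N,L,st,ce=cv2.connectedComponentsWithStats(m)
        for i in range(1,N):
            if st[i,4]>15:
                q=(L==i)&(c['range_z']>0);print(n,k,st[i],ce[i].round(),np.median(P[q],0).round(3) if q.any() else None)
E
```

```text
0.0 [0.15825802 0.65571768 0.24761088] [ 1.79904538e+02 -9.66277088e-03 -1.35720084e+01] 0.08766145389655554 [-0.85469673 -0.09906128  0.52562165]
scene red [240 118   5   5  18] [242. 120.] [ 0.757 -0.215  0.192]
scene red [185 233  34  16 225] [201. 241.] [0.629 0.127 0.09 ]
scene red [220 239   6  10  17] [223. 244.] [0.59  0.111 0.089]
scene red [184 251   9   9  22] [188. 255.] [0.624 0.165 0.087]
scene red [194 250  28  11  82] [208. 255.] [0.595 0.149 0.086]
scene red [484 281  11  20  40] [487. 290.] [ 0.172 -0.231 -0.086]
scene red [495 284   7  10  24] [498. 289.] [ 0.152 -0.244 -0.084]
scene red2 [363 165   6   5  25] [365. 167.] [ 0.499 -0.356  0.078]
scene red2 [178 233  48  30 637] [201. 248.] [0.616 0.14  0.089]
scene red2 [485 283  17  22 174] [493. 293.] [ 0.158 -0.227 -0.084]
scene yel [494  21   9   2  16] [498.  22.] [ 0.269 -0.34   0.424]
scene yel [417 169  17   7  78] [425. 172.] [ 0.367 -0.399  0.077]
scene yel [314 172  17  18 165] [322. 180.] [ 0.497 -0.085  0.152]
scene yel [250 227  21  21 236] [260. 237.] [0.496 0.148 0.151]
top red [217 145  25  24 347] [228. 157.] [0.627 0.123 0.09 ]
top red [361 354  34  36 162] [377. 370.] [ 0.142 -0.242 -0.084]
top red [369 362  20  22 175] [378. 373.] [ 0.132 -0.246 -0.083]
top red2 [211 140  36  37 365] [230. 162.] [0.611 0.118 0.089]
top red2 [232 145  10  10  32] [237. 149.] [0.645 0.105 0.089]
top red2 [362 355  29  33 409] [377. 370.] [ 0.139 -0.244 -0.082]
top yel [211 205   7  15  71] [214. 212.] [0.497 0.14  0.159]
top yel [325 208   9  15  98] [329. 215.] [ 0.498 -0.092  0.162]
```

View pics/scene1.png

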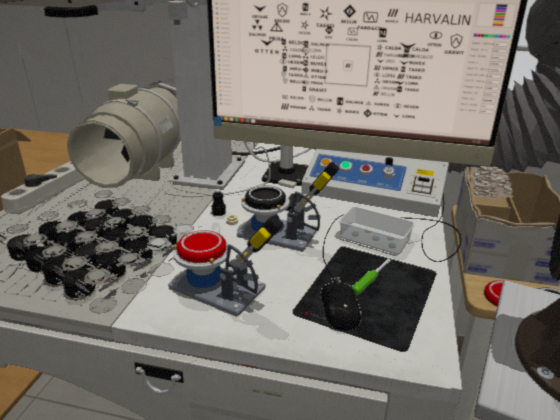

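View pics/top1.png

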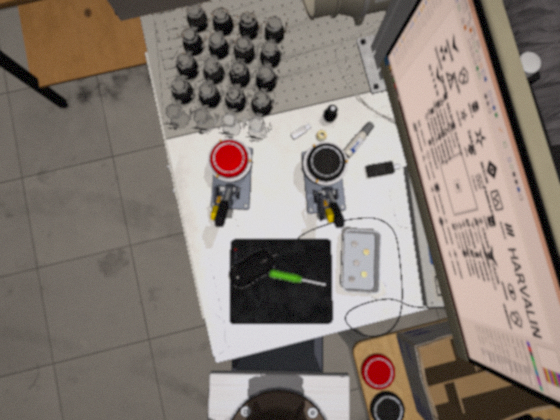

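Scene: red stage is the nearer one (cap at about (201,248)), its yellow button at (260,237). The black stage's button is at (322,180). The top view confirms this with the red cap at (228,157) and its grip at (220,208). Next I need the red lever's heading.

```bash
python3 - <<'E'
from h import *
A=[]
for n in('scene','top'):
    c=dict(np.load(f'pics/{n}1.png.npz'));P=pts(c);im=c['image'].astype(int)
    ok=(c['range_z']>0)
    box=ok&(abs(P[...,0]-.5)<.1)&(abs(P[...,1]-.13)<.07)
    lev=box&(P[...,2]>.105)&(P[...,2]<.22)&(P[...,0]<.55)
    Q=P[lev];print(n,len(Q),Q.min(0).round(3),Q.max(0).round(3),Q.mean(0).round(3))
    d=np.linalg.svd(Q-Q.mean(0))[2][0] if len(Q)<5000 else 0;print('axis',d, np.degrees(np.arctan2(d[1],d[0])))
    base=ok&(abs(P[...,0]-.56)<.12)&(abs(P[...,1]-.13)<.09)&(P[...,2]>.006)&(P[...,2]<.02)
    B=P[base][:,:2].astype(np.float32);print('base',len(B),cv2.minAreaRect(B))
    hsv=cv2.cvtColor(c['image'],cv2.COLOR_RGB2HSV)
    y=cv2.inRange(hsv,(20,100,60),(35,255,255))>0
    print('yel',P[y&lev].mean(0),P[y&lev].min(0),P[y&lev].max(0)); k=lev&~y&(im.max(2)<80); print('dark',k.sum(),P[k].mean(0),P[k].min(0),P[k].max(0))
    cap_=ok&(abs(P[...,0]-.62)<.08)&(abs(P[...,1]-.13)<.08)&(im[...,0]>im[...,1]*2)&(P[...,2]>.06)
    print('cap',cv2.minEnclosingCircle(P[cap_][:,:2].astype(np.float32)))
c=dict(np.load('pics/top1.png.npz'));cv2.imwrite('pics/top1c.png',cv2.resize(c['image'][120:250,170:370,::-1],None,fx=4,fy=4,interpolation=2))
E
```

```text
scene 740 [0.469 0.12  0.105] [0.55  0.153 0.18 ] [0.498 0.14  0.147]
axis [ 0.64360803  0.11540852 -0.75660398] 10.165948507144892
base 1618 ((0.5992755889892578, 0.12804831564426422), (0.09167221188545227, 0.1526816189289093), 89.54244232177734)
yel [0.49751607 0.14597225 0.14731644] [0.48262878 0.1338941  0.10556756] [0.52899639 0.15183625 0.1635332 ]
dark 420 [0.49422355 0.13612374 0.15100774] [0.46884173 0.12000675 0.10501494] [0.54986607 0.15320796 0.18041479]
cap ((0.6252609491348267, 0.128572478890419), 0.04215097054839134)
top 418 [0.469 0.117 0.105] [0.548 0.15  0.183] [0.502 0.131 0.152]
axis [-0.64702584 -0.12229667  0.75259623] -169.29659152660966
base 773 ((0.5567519664764404, 0.12480545789003372), (0.23005668818950653, 0.09493700414896011), 0.3164573609828949)
yel [0.49975369 0.13877154 0.15500305] [0.48168361 0.1318305  0.10617494] [0.52877322 0.14488361 0.17924797]
dark 251 [0.50040671 0.12554406 0.15523148] [0.47047906 0.11665466 0.10542422] [0.54803033 0.14776318 0.18268702]
cap ((0.6250709891319275, 0.1228649839758873), 0.04121040925383568)
```

View pics/top1c.png

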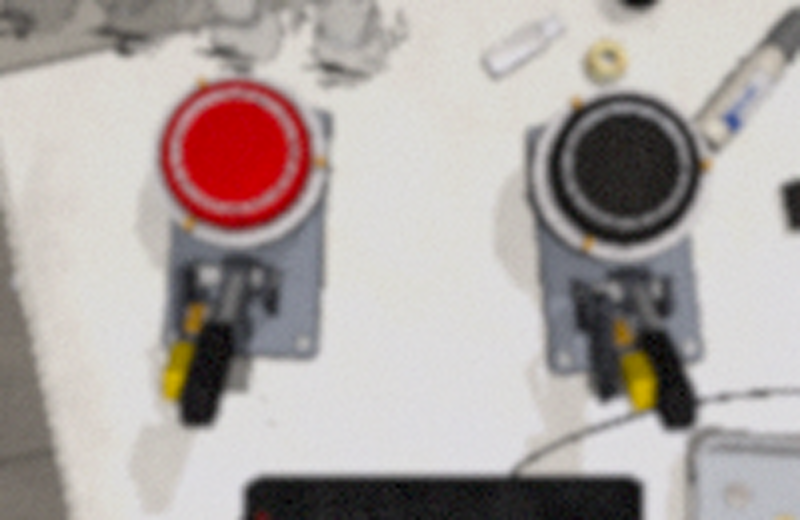

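Crop: the red base's edge leans slightly, from (330,115) to (318,355), so the stage yaw is near zero or a few degrees negative. The yellow button is on the +y (left) side. I'm moving above the grip for a closer look.

apply_moves(
  targets=[
    {"dp": [0.02,-0.03,0.03],"yaw": 2},
    {"dp": [0.04,-0.06,0.04],"yaw": 4},
    {"dp": [0.06,-0.1,0.05],"yaw": 6},
    {"dp": [0.08,-0.13,0.05],"yaw": 8},
    {"dp": [0.1,-0.16,0.05],"yaw": 10},
    {"dp": [0.12,-0.2,0.05],"yaw": 12},
    {"dp": [0.14,-0.23,0.05],"yaw": 13.5},
    {"dp": [0.16,-0.26,0.05],"yaw": 13.5},
    {"dp": [0.18,-0.29,0.05],"yaw": 13.5},
    {"dp": [0.2,-0.32,0.05],"yaw": 13.5},
    {"dp": [0.22,-0.35,0.05],"yaw": 13.5},
    {"dp": [0.24,-0.38,0.05],"yaw": 13.5},
    {"dp": [0.26,-0.41,0.05],"yaw": 13.5},
    {"dp": [0.28,-0.44,0.05],"yaw": 13.5},
    {"dp": [0.3,-0.47,0.05],"yaw": 13.5},
    {"dp": [0.32,-0.5,0.05],"yaw": 13.5},
    {"dp": [0.33,-0.525,0.05],"yaw": 13.5},
    {"dp": [0.33,-0.525,0.05],"yaw": 13.5},
    {"dp": [0.33,-0.525,0.05],"yaw": 13.5},
    {"dp": [0.33,-0.525,0.05],"yaw": 13.5},
  ],
  grip=-1,
)

```text
time_s: 1.77
tcp_pos: [0.4882, 0.1311, 0.2983]
eef_rot: [180.0, 0.0, -0.1]
contact_force: [0.1, 0.4, 0.6]
gripper_width: 0.0875
gripper_force: 0.0
```

```bash
python3 - <<'E'
from h import *
from scipy.spatial.transform import Rotation as Ro
s=get_state();print(s['time_s'],s['tcp_pos'],s['eef_rot'])
c=cap('wrist','w1.png')
T=np.eye(4);T[:3,:3]=Ro.from_euler('xyz',s['eef_rot'],degrees=True).as_matrix();T[:3,3]=s['tcp_pos']
M=np.linalg.inv(T@c['T_tool_cam']);c['R']=M[:3,:3];c['t']=M[:3,3];P=pts(c);np.save('pics/w1P.npy',P);im=c['image'].astype(int)
ok=c['range_z']>0
lev=ok&(abs(P[...,0]-.5)<.1)&(abs(P[...,1]-.13)<.06)&(P[...,2]>.1)&(P[...,2]<.2)&(P[...,0]<.55)
Q=P[lev];print(len(Q))
hsv=cv2.cvtColor(c['image'],cv2.COLOR_RGB2HSV);y=cv2.inRange(hsv,(20,100,60),(35,255,255))>0
for n,m in(('yel',y&lev),('dark',lev&~y&(im.max(2)<80))):
    q=P[m]
    if len(q)>5:
        print(n,len(q),q.mean(0).round(4),q.min(0).round(3),q.max(0).round(3),cv2.minAreaRect(q[:,:2].astype(np.float32)))
base=ok&(P[...,2]>.006)&(P[...,2]<.018)&(P[...,0]<.6)&(abs(P[...,1]-.13)<.09)
print('base',cv2.minAreaRect(P[base][:,:2].astype(np.float32)))
E
```

```text
1.7667 [0.48816677 0.13105608 0.29829411] [ 1.79994920e+02  2.87972659e-02 -1.16508474e-01]
3254
yel 710 [0.5059 0.1409 0.1488] [0.486 0.135 0.1  ] [0.536 0.147 0.171] ((0.5109169483184814, 0.14089877903461456), (0.011748943477869034, 0.05056978389620781), 89.65987396240234)
dark 2140 [0.5054 0.1287 0.1547] [0.472 0.117 0.1  ] [0.55  0.149 0.182] ((0.5107191205024719, 0.13295894861221313), (0.07890735566616058, 0.03101794794201851), 2.3738253116607666)
base ((0.4943002462387085, 0.10894016921520233), (0.23312368988990784, 0.10522488504648209), 13.06057357788086)
```

View pics/w1.png

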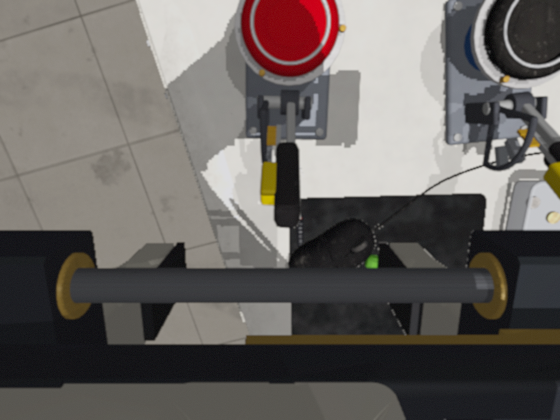

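Wrist view: base edges at columns 247 and 328 run vertical, so yaw is about 0. The grip bar is at about (287,185) and the button at (268,183), on the +y side. The bar spans y 0.117–0.137, with its centre at about (0.50, 0.127, 0.149). I'm descending around it.

apply_moves(
  targets=[
    {"dp": [0.0125,-0.0035,-0.02],"yaw": 0},
    {"dp": [0.0125,-0.0035,-0.04],"yaw": 0},
    {"dp": [0.0125,-0.0035,-0.06],"yaw": 0},
    {"dp": [0.0125,-0.0035,-0.08],"yaw": 0},
    {"dp": [0.0125,-0.0035,-0.1],"yaw": 0},
    {"dp": [0.0125,-0.0035,-0.12],"yaw": 0},
    {"dp": [0.0125,-0.0035,-0.135],"yaw": 0},
    {"dp": [0.0125,-0.0035,-0.146],"yaw": 0},
    {"dp": [0.0125,-0.0035,-0.146],"yaw": 0},
    {"dp": [0.0125,-0.0035,-0.146],"yaw": 0},
    {"dp": [0.0125,-0.0035,-0.146],"yaw": 0},
  ],
  grip=-1,
)

```text
time_s: 2.73
tcp_pos: [0.5011, 0.1286, 0.1534]
eef_rot: [-180.0, -0.1, 0.0]
contact_force: [-0.1, -0.1, 0.0]
gripper_width: 0.0875
gripper_force: 0.0
```

apply_moves(
  targets=[
    {"dp": [0,0,0],"yaw": 0},
    {"dp": [0,0,0],"yaw": 0},
    {"dp": [0,0,0],"yaw": 0},
    {"dp": [0,0,0],"yaw": 0},
    {"dp": [0,0,0],"yaw": 0},
    {"dp": [0,0,0],"yaw": 0},
    {"dp": [0,0,0],"yaw": 0},
    {"dp": [0,0,0],"yaw": 0},
    {"dp": [0,0,0],"yaw": 0},
    {"dp": [0,0,0],"yaw": 0},
    {"dp": [0,0,0],"yaw": 0},
    {"dp": [0,0,0],"yaw": 0},
  ],
  grip=1,
  squeeze=25,
)

```text
time_s: 3.73
tcp_pos: [0.5005, 0.1268, 0.1525]
eef_rot: [179.9, 0.1, -0.1]
contact_force: [-1.4, -3.3, 1.8]
gripper_width: 0.02
gripper_force: 24.8
```

```bash
python3 - <<'E'
from h import *
s=get_state();print({k:np.round(s[k],4) for k in('time_s','tcp_pos','eef_rot','contact_force','moment','gripper_width','gripper_force')})
q=np.linspace(0,1.02,18);th=1-q
print(np.c_[q,-.108*(np.cos(th)-np.cos(1)),.108*(np.sin(th)-np.sin(1))].round(4))
E
```

```text
{'time_s': np.float64(3.7333), 'tcp_pos': array([0.5005, 0.1268, 0.1525]), 'eef_rot': array([ 1.799117e+02,  5.250000e-02, -7.260000e-02]), 'contact_force': array([-1.3554, -3.2983,  1.7677]), 'moment': array([-1.2349,  0.1749, -0.1557]), 'gripper_width': np.float64(0.02), 'gripper_force': np.float64(24.8478)}
[[ 0.     -0.      0.    ]
 [ 0.06   -0.0053 -0.0037]
 [ 0.12   -0.0105 -0.0076]
 [ 0.18   -0.0153 -0.0119]
 [ 0.24   -0.0199 -0.0165]
 [ 0.3    -0.0243 -0.0213]
 [ 0.36   -0.0283 -0.0264]
 [ 0.42   -0.032  -0.0317]
 [ 0.48   -0.0354 -0.0372]
 [ 0.54   -0.0384 -0.0429]
 [ 0.6    -0.0411 -0.0488]
 [ 0.66   -0.0435 -0.0549]
 [ 0.72   -0.0454 -0.061 ]
 [ 0.78   -0.047  -0.0673]
 [ 0.84   -0.0483 -0.0737]
 [ 0.9    -0.0491 -0.0801]
 [ 0.96   -0.0496 -0.0866]
 [ 1.02   -0.0496 -0.093 ]]
```

Width is 20 mm, so the button is in. I'll swing along the arc, the first half to start.

apply_moves(
  targets=[
    {"dp": [-0.0053,0,-0.0037],"yaw": 0},
    {"dp": [-0.0105,0,-0.0076],"yaw": 0},
    {"dp": [-0.0153,0,-0.0119],"yaw": 0},
    {"dp": [-0.0199,0,-0.0165],"yaw": 0},
    {"dp": [-0.0243,0,-0.0213],"yaw": 0},
    {"dp": [-0.0283,0,-0.0264],"yaw": 0},
    {"dp": [-0.032,0,-0.0317],"yaw": 0},
    {"dp": [-0.0354,0,-0.0372],"yaw": 0},
    {"dp": [-0.0354,0,-0.0372],"yaw": 0},
  ],
)

```text
time_s: 4.48
tcp_pos: [0.4658, 0.1276, 0.1149]
eef_rot: [-180.0, -0.1, -0.1]
contact_force: [6.1, -2.5, -4.7]
gripper_width: 0.0202
gripper_force: 25.0
```

apply_moves(
  targets=[
    {"dp": [-0.003,0,-0.0057],"yaw": 0},
    {"dp": [-0.0057,0,-0.0116],"yaw": 0},
    {"dp": [-0.0081,0,-0.0177],"yaw": 0},
    {"dp": [-0.01,0,-0.0238],"yaw": 0},
    {"dp": [-0.0116,0,-0.0301],"yaw": 0},
    {"dp": [-0.0129,0,-0.0365],"yaw": 0},
    {"dp": [-0.0137,0,-0.0429],"yaw": 0},
    {"dp": [-0.0142,0,-0.0494],"yaw": 0},
    {"dp": [-0.0142,0,-0.054],"yaw": 0},
    {"dp": [-0.0142,0,-0.056],"yaw": 0},
    {"dp": [-0.0142,0,-0.056],"yaw": 0},
    {"dp": [-0.0142,0,-0.056],"yaw": 0},
  ],
)

```text
time_s: 5.48
tcp_pos: [0.4516, 0.1279, 0.0601]
eef_rot: [-180.0, -0.0, -0.0]
contact_force: [-0.6, -1.4, 18.1]
gripper_width: 0.0201
gripper_force: 25.0
```

```bash
python3 - <<'E'
from h import *
c=cap('scene','s2.png');P=pts(c)
cv2.imwrite('pics/s2c.png',cv2.resize(c['image'][130:330,130:390,::-1],None,fx=2.5,fy=2.5))
m=(c['range_z']>0)&(c['image'][...,0]>2.*c['image'][...,1])&(abs(P[...,0]-.62)<.06)&(abs(P[...,1]-.125)<.06)
print('cap z',np.median(P[m][:,2]))
E
```

```text
cap z 0.06378104176864699
```

View pics/s2c.png

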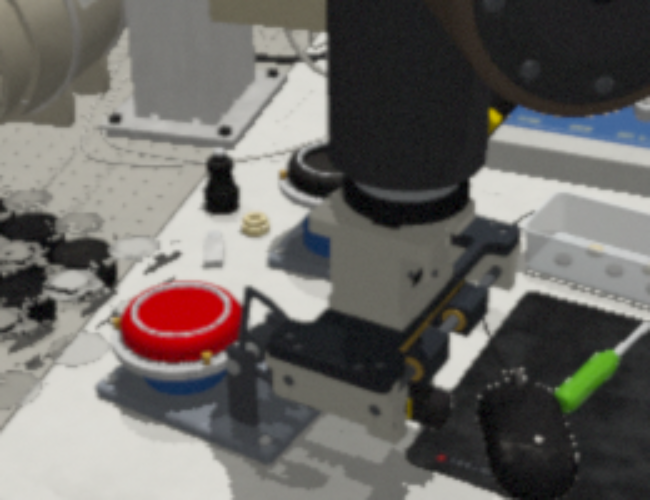

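At the stop: the cap dropped about 26 mm and contact is 18 N. The crop shows the jaws on the grip at (400,400) with the button in, and the black lever's button still up at (495,118). Next I release and retreat.

apply_moves(
  targets=[
    {"dp": [0,0,0.001],"yaw": 0},
    {"dp": [0,0,0.001],"yaw": 0},
    {"dp": [0,0,0.001],"yaw": 0},
    {"dp": [0,0,0.001],"yaw": 0},
    {"dp": [0,0,0.001],"yaw": 0},
    {"dp": [0,0,0.001],"yaw": 0},
    {"dp": [0,0,0.001],"yaw": 0},
    {"dp": [0,0,0.001],"yaw": 0},
    {"dp": [0,0,0.001],"yaw": 0},
    {"dp": [0,0,0.001],"yaw": 0},
  ],
  grip=-1,
)

```text
time_s: 6.37
tcp_pos: [0.451, 0.1274, 0.0602]
eef_rot: [180.0, 0.0, -0.1]
contact_force: [0.2, 0.2, 0.3]
gripper_width: 0.0811
gripper_force: 0.0
```

apply_moves(
  targets=[
    {"dp": [0,0,0.02],"yaw": 0},
    {"dp": [0,0,0.04],"yaw": 0},
    {"dp": [0,0,0.07],"yaw": 0},
    {"dp": [0,0,0.1],"yaw": 0},
    {"dp": [0,0,0.13],"yaw": 0},
    {"dp": [0,0,0.16],"yaw": 0},
    {"dp": [0,0,0.19],"yaw": 0},
    {"dp": [0,0,0.22],"yaw": 0},
    {"dp": [0,0,0.24],"yaw": 0},
    {"dp": [0,0,0.24],"yaw": 0},
    {"dp": [0,0,0.24],"yaw": 0},
    {"dp": [0,0,0.24],"yaw": 0},
  ],
)

```text
time_s: 7.37
tcp_pos: [0.4507, 0.1274, 0.2997]
eef_rot: [180.0, 0.1, -0.1]
contact_force: [-0.8, -0.7, -0.5]
gripper_width: 0.0873
gripper_force: 0.0
```

```bash
python3 - <<'E'
from h import *
from scipy.spatial.transform import Rotation as Ro
s=get_state();print(s['time_s'],s['tcp_pos'],s['contact_force'])
c=cap('wrist','w3.png')
T=np.eye(4);T[:3,:3]=Ro.from_euler('xyz',s['eef_rot'],degrees=True).as_matrix();T[:3,3]=s['tcp_pos']
M=np.linalg.inv(T@c['T_tool_cam']);c['R']=M[:3,:3];c['t']=M[:3,3];P=pts(c)
hsv=cv2.cvtColor(c['image'],cv2.COLOR_RGB2HSV);y=cv2.inRange(hsv,(20,100,60),(35,255,255))>0
near=(c['range_z']>0)&(abs(P[...,0]-.45)<.06)&(abs(P[...,1]-.13)<.05)&(P[...,2]>.03)
for m in(near&y,near&~y):
    q=P[m];print(m.sum(),q.min(0).round(3),q.max(0).round(3),np.median(q,0).round(3))
E
```

```text
7.3667 [0.45074746 0.12741743 0.29966647] [-0.7743392  -0.71451766 -0.45759703]
4947 [0.44  0.08  0.056] [0.51  0.176 0.374] [0.475 0.113 0.365]
70142 [0.39 0.08 0.03] [0.51  0.18  0.395] [0.478 0.132 0.38 ]
```

View pics/w3.png

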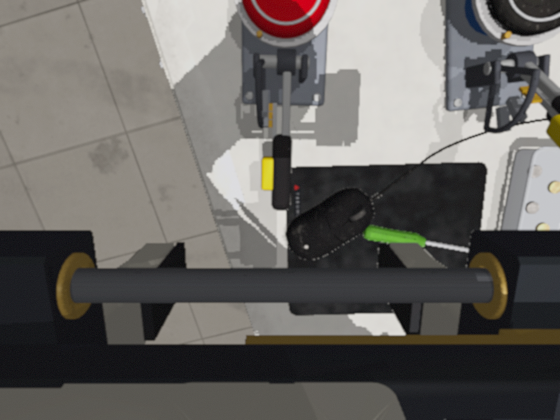

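The red lever is level at (282,172), its button has sprung out at (268,174), and the black lever is still up at the right edge. I'm handing in.

```bash
python3 -c "
from plant import r
print(r.close_job())"
```

```text
the job is handed in; nothing more can be done
None
```

The red cap's lever was swung down to its stop with the button squeezed, then released: the last picture shows it level with the button sprung out and the black cap's lever still raised; the job is handed in at about 7.4 s, and the hand-in returned no verdict.

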